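Hook a bracket into a slotted post and lock it

TASK

Take the blue bracket out of its wooden cradle, put its two claws into the two slots of the post and press it down gently, never forcing it, until it clicks fully home between the orange catch rollers; then let go of it. Leave the oil bottle, the glass jar and the tape measure where they are.

Things in the scene. Friction and masses are not known exactly. Their poses are not given: they have to be found in the camera images.
- bracket: Blue bracket, loose, about 0.25 kg (varies), upright in the cradle. Origin: rear face of its spine, midplane, level of the upper claw's neck underside, 90 mm over the bench at first. +x: the way the claws point (into the post), z up. Arm 12 mm thick, x -150 to -12, z -6 to +14 mm; end stop at x -150 to -143, up to z 26. Spine 12 mm thick, x -14 to 0, z -62 to 14.
- grip_place (a point): Point in the bracket's arm near the centre of mass: bracket x -57, y 0, z +4 mm; the arm is 12 mm thick here, free on both sides, its top 10 mm higher. A 6 mm thick strut slants below, from the spine's foot to the arm at x -92.
- press_pad (a point): Centre of the top of the orange pressing pad over the spine, 30 x 20 mm; bracket x -19, y 0, z +18 mm. Press here with closed fingers: from hanging to locked it goes down about 11 mm.
- claw (a point): Underside of the upper claw's neck at its root (the bracket's origin). Two steel claws, one 50 mm below the other, 6 mm wide. Each: neck 8 mm high, then a lip (x 6.5 to 11.5 mm) from 18 mm below the neck's underside to 8 mm above it, then a narrower nose to x 14.
- arrow_point (a point): Point of the steel arrowhead below the spine: bracket x -7, z -80 mm. 6.4 mm wide here, widening to 13 mm at z -74, then a waist 8 mm wide. In the cradle the bracket stands on it.
- cradle: Fixed wooden cradle, base 195 x 70 mm; origin under it, x towards the claws' end. The bracket stands in it parallel to its axes: arm in a fork at cradle x -76 to -54 mm (up to z 92), spine's foot between two cheeks (x 35 to 80, up to z 40). Lift the bracket straight up 60 mm to clear it.
- post: Fixed post: plywood base 110 x 100 x 12 mm, green upright channel 38 mm wide, 198 mm tall, white slotted strip on its front, 4 mm thick, face at post x -20 mm, 25 mm hollow behind. Origin under the base, z up. The claws go in along post +x, bracket axes parallel to the post's, y 0. Home: bracket origin at post x -20, y 0, at the upper slot's lower edge.
- slot_low (a point): On the strip's face at the LOWEST height the upper slot's lower edge can have (post x -20, z 138 mm). The strip, with slots, catches and pin, is clamped 0 to 24 mm higher than this, which is not measured: find it by feel or by eye. It stays put. Two slots, 10 mm wide, 31 mm high, 50 mm apart. Strip top 40 mm above the edge.
- entry_low (a point): 20.5 mm above slot_low: the bracket's origin here (or 0 to 24 mm higher, as the strip is clamped) lets the claws enter. They pass 18 to 23 mm over the true edge; else they strike the face, the spine 11 to 14 mm short of it. Push in until the spine touches the strip, then lower: 11 mm above home the arrowhead meets the catches and it hangs by its claws, even let go.
- tell (a joint): Yellow pin on the strip under the arrowhead, sprung upwards (1 to 2.3 N), m: 0 = free, up; 0.005 = pushed down by a bracket fully home. Only the closed catches keep it down. Locking takes a press of 11 to 17 N; keep contact forces under 30 N; at home the claws' necks stand on the slots' lower edges and stop hard.
- catch_left (a joint): Orange roller, 10 mm in diameter, on the strip's front, post y +8.5 mm, 69 mm below the upper slot's lower edge; m: 0 = sprung in, grows as the arrowhead pushes it outwards (at most 0.006); about 0.001 with the bracket locked.
- catch_right (a joint): The same roller on the other side, post y -8.5 mm.
- oil_bottle: Small dropper oil bottle, 34 x 34 x 102 mm, loose; origin under its base. Leave alone.
- parts_jar: Small clear glass jar, 62 x 62 x 58 mm, loose; origin under its base. Leave alone.
- tape_measure: Yellow tape measure, 89 x 58 x 64 mm, loose; origin under its base. Leave alone.

How it is judged:
On the way, in this order (a step that is already met when the one before it is completed fails the run):
1. the bracket's claws are through the slots, its spine against the strip (x of bracket in the frame of post between -0.0245 and -0.0165 m and y of bracket in the frame of post between -0.004 and 0.004 m and angle between the x axis of bracket and the x axis of post, either way round below 0.1 rad and angle between bracket's own z axis and vertical below 0.1 rad), for 0.1 s.
2. the bracket is pressed fully home and the tell-tale is down (all of step 1 and z of bracket in the frame of post between 0.135 and 0.165 m and value of joint tell above 0.004 m), for 0.2 s.
At the end, for the whole second after the job is handed in: The bracket hangs locked on the post: claws in the slots with the spine within 4.5 mm of the strip, within 4 mm of the post's middle, upright and in line with the post within 0.1 rad, its origin between 135 and 165 mm over the bench, the tell-tale pushed down more than 4 mm, at rest and let go (all of step 2 and linear speed of bracket below 0.01 m/s); the robot touches nothing.
It fails at once if the bracket was forced: more than 40 N between bracket and slotted strip (contact force between bracket and strip above 40 N).
It fails at once if the oil bottle was moved more than 20 mm or tipped (distance of oil_bottle from where it was at the start of the episode above 0.02 m or angle between oil_bottle's own z axis and vertical above 0.3 rad).
It fails at once if the glass jar was moved more than 20 mm or tipped (distance of parts_jar from where it was at the start of the episode above 0.02 m or angle between parts_jar's own z axis and vertical above 0.3 rad).
It fails at once if the tape measure was moved more than 20 mm or tipped (distance of tape_measure from where it was at the start of the episode above 0.02 m or angle between tape_measure's own z axis and vertical above 0.3 rad).
It also fails if it takes over 61 s, if anything falls off the work surface, if the arm or the gripper's body presses on something with over 40 N, if the wrist force passes 120 N, or if a joint passes its speed limit or range.

ROBOT

A 6-joint arm with a two-finger parallel gripper is mounted at the origin on a cart in front of the work surface, level with it; the furniture and walls round the work are solid. World frame = base frame: x ahead of the robot, y to its left, z up, the work surface at z = 0. Lengths are in m, angles in rad, forces in N, time in s.
With the tool pointing down it reaches from about 0.275 to 0.75 m from the base axis. Payload 10.2 kg.
Tool frame: the origin (TCP) lies midway between the tips of the shut fingers; the grasp point (between the pads) lies 19 mm behind it (env.hold_point_z is the distance from the TCP to the grasp point, in m); z points along the fingers, y is the line along which they close (so a half turn about z gives the same grasp; the last joint's range is limited). The gripper opens to 85 mm and grips with 20 to 120 N. Pads are 22 mm wide; open, the fingers measure 114 mm over their backs; the gripper's body (76 mm by 85 mm) begins 54 mm behind the grasp point. The pads swing forward as they close: fully open they stand 13 mm farther back than shut.
Start: joints at [0.977, 0.313, 1.498, -0, 1.331, -0.223], TCP at [0.19, 0.489, 0.231] pointing down, gripper open.
Joint ranges: [-2.94, 2.94], [-0.97, 2.17], [0.19, 2.56], [-1.23, 4.37], [0.02, 3.11], [-2.88, 2.88]. Speed limits (rad/s): [2.39, 2.39, 3.01, 3.14, 3.14, 3.14].

INTERFACE

Orientations are given as a unit quaternion [x, y, z, w].
In Python, from bench import env, kinematics, monitor, eyes, job gives the robot as it stands. The module is installed in compiled form; this text tells all that it offers. Calls block until the motion is done:
- env.reach(position, orientation): joint-space move of the TCP to a pose.
- env.movel(position, velocity=0.15, frame=None, guard=None): straight line of the TCP; frame=None keeps the orientation; velocity is the mean speed in m/s. With guard (N) it stops when the force on the tool has changed by that much, and returns True; else False.
- env.set_joints(angles): joint-space move.
- env.release() and env.close_gripper(effort=None): open the fingers fully, or close them until they stop; effort is the grip in N (None keeps the last).
- env.hold(seconds).
- kinematics.ik(position, orientation): joint angles nearest the present ones, or None.
- monitor.sense(): the state.
- eyes.grab_frame(name): name is "side" or "top"; returns a dict with "frame" (384x512x3 uint8, red, green, blue), "mtx" (3x3 intrinsics, pixels), "view" (4x4, takes a point from world to camera coordinates). Camera axes: x right, y down, z forward; pixel columns grow to the right and rows downward; lengths in m; the calibration is good to about 2 mm. A picture is of the moment at which its call begins. There is no depth.
A pose or a line that the arm cannot do raises env.MotionError and nothing moves.
- job.hand_in(): hands the job in; it is judged then, once.
The state is a dict: "clock": time; "joints": joint angles; "qvel": joint speeds; "joint_efforts": joint torques, N m; "position": TCP position; "ee_rot": TCP orientation; "contact_force": force on the tool from outside, world axes, zero at the start; "ft_torque": the same for the moment, N m; "finger_gap": opening from 0.0 (shut) to 1.0 (fully open); "gripper_force": force on a finger pad.
Only numpy, scipy, OpenCV 4.12 (cv2) and the standard library are available. Lean on these libraries where they do the work, as an engineer would, in place of code of your own. Each camera call takes 0.05 s, during which the arm holds its last target. There are 200 camera calls.

## Working session

There is one attempt and no reset: what is moved stays moved. The work goes in short steps, each a Python script; the robot and the scene stay as the last script left them, time stands still between calls to the robot, and variables do not carry over. Pictures are saved under pics/ and viewed, at most 10 in all, crops included, and the job is handed in when it is done.

```bash
mkdir -p pics; ls; python3 - <<'E'
from bench import env, kinematics, monitor, eyes, job
import cv2, numpy as np
for n in("side","top"):
    f=eyes.grab_frame(n); cv2.imwrite(f"pics/{n}0.png",f["frame"][...,::-1]); np.savez(f"pics/{n}0.npz",**f)
    V=f["view"]; print(n,f["mtx"].tolist(),(-V[:3,:3].T@V[:3,3]).round(3),V[:3,:3].round(3).tolist())
s=monitor.sense(); print(s["clock"],s["position"],s["ee_rot"],s["contact_force"],env.hold_point_z)
E
```

```text
pics
side [[361.1233604754444, 0.0, 254.57478867361866], [0.0, 361.1233604754444, 189.70155134951844], [0.0, 0.0, 1.0]] [0.58  0.665 0.562] [[-0.997, -0.074, 0.01], [-0.047, 0.517, -0.854], [0.058, -0.853, -0.52]]
top [[465.97472380919265, 0.0, 256.5797927320985], [0.0, 465.97472380919265, 193.6067411732856], [0.0, 0.0, 1.0]] [ 0.454 -0.043  1.072] [[-0.018, -1.0, 0.003], [-0.982, 0.017, -0.187], [0.187, -0.007, -0.982]]
0.1 [0.19011971 0.48911681 0.23079882] [ 1.84332175e-01  9.82863836e-01 -5.34621860e-04 -2.07759446e-04] [-0.75007984 -0.30668373 -0.41185447] 0.0187
```

View pics/side0.png

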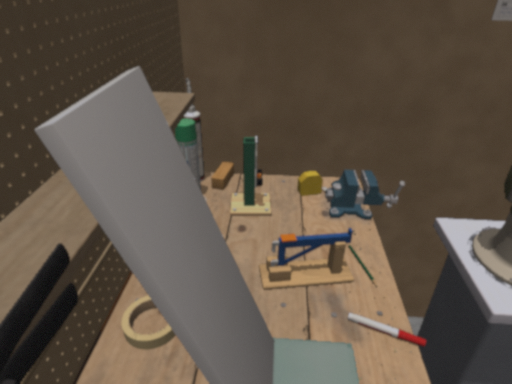

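View pics/top0.png

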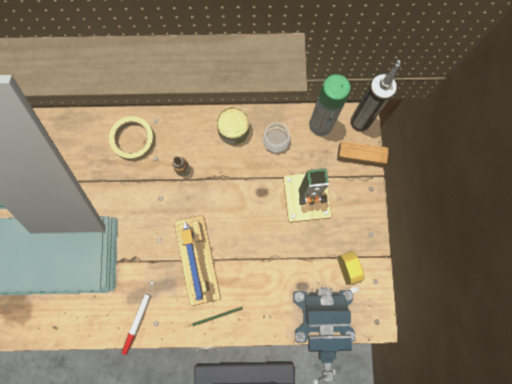

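Side view: green post at (250,175), base around (250,205), with orange rollers near (260,178). The bracket is in the cradle at about (310,245). Top view: bracket arm from (187,230) to (197,298), with its claws towards +x; post base at (307,197) with its strip on the -x side. The oil bottle is at (180,165), the jar at (277,138) and the tape at (352,267).

```bash
cat > h.py <<'E'
import cv2, numpy as np
def ray(f,uv):
    V=f["view"];d=np.linalg.inv(f["mtx"])@np.array([uv[0],uv[1],1.]);R=V[:3,:3]
    return -R.T@V[:3,3],R.T@d
def onz(f,uv,z):
    c,d=ray(f,uv);return c+d*(z-c[2])/d[2]
def tri(fs,uvs):
    A=np.zeros((3,3));b=np.zeros(3)
    for f,u in zip(fs,uvs):
        c,d=ray(f,u);d=d/np.linalg.norm(d);P=np.eye(3)-np.outer(d,d);A+=P;b+=P@c
    return np.linalg.solve(A,b)
def proj(f,p):
    q=f["view"][:3,:3]@np.asarray(p)+f["view"][:3,3];q=f["mtx"]@q;return q[:2]/q[2]
E
python3 - <<'E'
import numpy as np,cv2
from h import *
T=dict(np.load("pics/top0.npz"));S=dict(np.load("pics/side0.npz"))
def crop(f,x,y,w,h,k):
    return cv2.resize(f["frame"][y:y+h,x:x+w,::-1],None,fx=k,fy=k,interpolation=cv2.INTER_CUBIC)
a=crop(T,165,210,65,100,6) #390x600
b=crop(T,280,160,60,65,4.6);b=cv2.resize(b,(400,300)) 
b=crop(T,275,160,65,50,6) #390x300
c=crop(S,225,130,65,50,6)
cv2.imwrite("pics/crops.png",np.hstack([a,np.vstack([b,c])]))
hsv=cv2.cvtColor(T["frame"],cv2.COLOR_RGB2HSV)
def comp(m,x0,y0,x1,y1):
    k=np.zeros_like(m);k[y0:y1,x0:x1]=m[y0:y1,x0:x1];return k
blue=comp(cv2.inRange(hsv,(105,120,50),(125,255,255)),165,210,230,310)
ora=comp(cv2.inRange(hsv,(8,190,150),(18,255,255)),165,210,230,310)
for n,m in(("blue",blue),("or",ora)):
    p=cv2.findNonZero(m); print(n,len(p),cv2.minAreaRect(p),p.reshape(-1,2).mean(0))
S_h=cv2.cvtColor(S["frame"],cv2.COLOR_RGB2HSV)
for n,h,box in(("top",hsv,(275,160,340,225)),("side",S_h,(225,130,290,215))):
    for k,lo,hi in(("orange",(5,150,120),(18,255,255)),("green",(40,60,10),(90,255,255)),("base",(18,40,150),(35,140,255))):
        m=comp(cv2.inRange(h,lo,hi),*box);nn,l,st,ce=cv2.connectedComponentsWithStats(m)
        print(n,k,[(st[i].tolist(),ce[i].round(1).tolist()) for i in range(1,nn) if st[i,4]>5])
E
```

```text
blue 4 ((195.86924743652344, 283.953857421875), (16.248550415039062, 1.7364861965179443), 82.87498474121094) [195.5 282.5]Traceback (most recent call last):
  File "<stdin>", line 17, in <module>
TypeError: object of type 'NoneType' has no len()
```

View pics/crops.png

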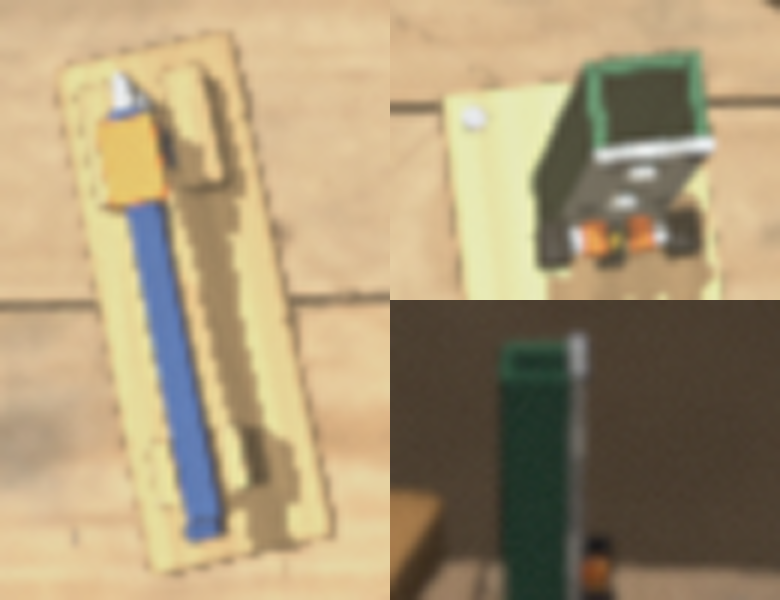

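The crop shows the pad at crop (133,160), the blue arm running down to (205,535), and the cradle corners at (60,70), (232,33), (332,533) and (153,572). The strip's white top edge runs from crop (597,155) to (712,143). In the side view it stands slightly above the green channel's top, so the strip is clamped near its upper limit.

```bash
python3 - <<'E'
import numpy as np,cv2
from h import *
T=dict(np.load("pics/top0.npz"));S=dict(np.load("pics/side0.npz"))
hT=cv2.cvtColor(T["frame"],cv2.COLOR_RGB2HSV);hS=cv2.cvtColor(S["frame"],cv2.COLOR_RGB2HSV)
# cradle corners by crop pixels, z unknown base thickness ~ 0.012
cv=lambda u,v,x0,y0,cx,cy:((u-cx+.5)/6+x0-.5,(v-cy+.5)/6+y0-.5)
C=[onz(T,cv(u,v,165,210,0,0),0.012) for u,v in((60,70),(232,33),(332,533),(153,572))]
C=np.array(C);d=(C[0]+C[1]-C[2]-C[3])/2;w=C[0]-C[1]
print("cradle ctr",C.mean(0).round(4),"len",np.linalg.norm(d),"wid",np.linalg.norm(w),"yaw",np.arctan2(d[1],d[0]))
def comp(m,x0,y0,x1,y1):
    k=np.zeros_like(m);k[y0:y1,x0:x1]=m[y0:y1,x0:x1];return k
blue=comp(cv2.inRange(hT,(100,100,40),(130,255,255)),165,210,230,310)
ora=comp(cv2.inRange(hT,(8,140,180),(18,255,255)),165,210,230,310)
for n,m in(("blue",blue),("or",ora)):
    l=cv2.connectedComponentsWithStats(m);i=1+np.argmax(l[2][1:,4]);p=cv2.findNonZero((l[1]==i).astype(np.uint8))
    P=np.array([onz(T,q,.104 if n=="blue" else .108) for q in p.reshape(-1,2)])[:,:2]
    c=P.mean(0);e=np.linalg.svd(P-c)[2][0];e*=np.sign(e[0]);t=(P-c)@e
    print(n,len(P),c.round(4),"yaw",np.arctan2(e[1],e[0]).round(4),t.min(),t.max(),(c+e*t.max()).round(4))
# strip top edge in top view at several z; post base corners
a,b=cv(597,153,275,160,390,0),cv(712,142,275,160,390,0)
for z in(.178,.19,.202):
    A,B=onz(T,a,z),onz(T,b,z);print(z,A[:2].round(4),B[:2].round(4),np.linalg.norm(A-B).round(4),"yaw",np.arctan2((A-B)[1],(A-B)[0])-np.pi/2)
far=cv(578,334,225,130,390,300)
near=cv(578,377,225,130,390,300)
print("strip tri: far",tri([T,S],[b,far]),"near",tri([T,S],[a,near]))
print("rollers topview z",[ (z,onz(T,cv(595,240,275,160,390,0),z).round(4)[:2],onz(T,cv(642,234,275,160,390,0),z).round(4)[:2]) for z in(.08,.092)])
m=lambda h,box:comp(cv2.inRange(h,(3,130,80),(16,255,255)),*box)
for n,h,box in(("T",hT,(300,185,335,215)),("S",hS,(250,165,270,190))):
    q=cv2.connectedComponentsWithStats(m(h,box));print(n,[(s.tolist(),c.round(1).tolist()) for s,c in zip(q[2][1:],q[3][1:]) if s[4]>3])
# base: bright pale corner pixels in full top pic
k=cv2.resize(T["frame"][165:230,275:340,::-1],None,fx=9,fy=9,interpolation=cv2.INTER_CUBIC);cv2.imwrite("pics/base.png",k)
E
```

```text
cradle ctr [0.508  0.0867 0.012 ] len 0.19090285996558098 wid 0.066801553041373 yaw 0.19665536301051753
blue 236 [0.4784 0.0812] yaw 0.1993 -0.05454347682456707 0.0563609780930135 [0.5336 0.0923]
or 3 [0.5393 0.0858] yaw -0.7911 -0.0014397643084391681 0.001438927943035787 [0.5403 0.0848]
0.178 [ 0.6397 -0.1527] [ 0.6427 -0.1905] 0.0379 yaw 0.07966745026031563
0.19 [ 0.6372 -0.1512] [ 0.6402 -0.1885] 0.0374 yaw 0.07966745026031452
0.202 [ 0.6347 -0.1498] [ 0.6377 -0.1865] 0.0369 yaw 0.07966745026031341
strip tri: far [ 0.63645191 -0.18607194  0.20447061] near [ 0.63405568 -0.14986376  0.2008824 ]
rollers topview z [(0.08, array([ 0.6281, -0.1627]), array([ 0.63  , -0.1798])), (0.092, array([ 0.626 , -0.1613]), array([ 0.6278, -0.1781]))]
T [([308, 197, 4, 6, 19], [309.1, 199.6]), ([315, 196, 4, 6, 20], [316.2, 198.7])]
S [([257, 173, 5, 5, 21], [259.0, 174.9])]
```

View pics/base.png

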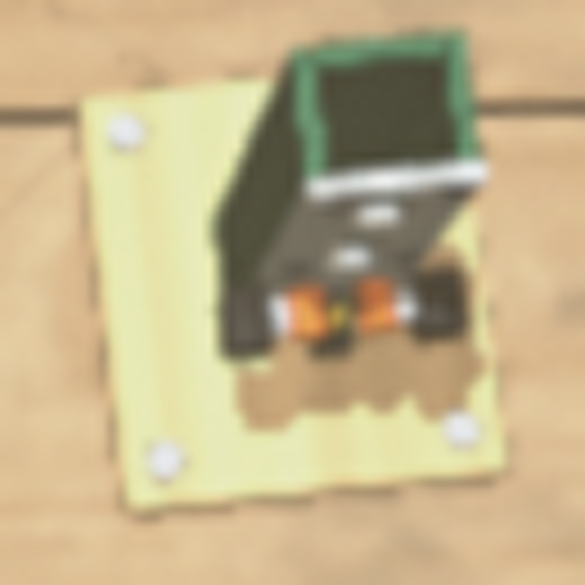

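The base corners are at crop (80,98), (130,508) and (505,468), and the strip's top line runs from (312,187) to (487,172). I'll find the post's centre and strip height by touch with shut fingers, because that is more accurate than the calibration.

```bash
cat >> h.py <<'E'
def q(yaw):  # tool down, tool x along yaw+pi
    t=(yaw+np.pi)/2; return [float(np.cos(t)),float(np.sin(t)),0.,0.]
E
python3 - <<'E'
import numpy as np
from h import *
from bench import env, kinematics, monitor
T=dict(np.load("pics/top0.npz"))
g=lambda u,v:((u+.5)/9+275-.5,(v+.5)/9+165-.5)
a,b,c=[onz(T,g(*p),.012) for p in((80,98),(130,508),(505,468))]
print(a,b,c,np.linalg.norm(a-b),np.linalg.norm(b-c)); y1=np.arctan2(*(a-b)[[1,0]]);y2=np.arctan2(*(b-c)[[1,0]])-np.pi/2
print("yaws",y1,y2,"centre",(a+c)/2)
yaw=.095; ex=np.array([np.cos(yaw),np.sin(yaw),0]);ey=np.array([-ex[1],ex[0],0])
s=np.array([.6362,-.1682,0]); 
print("post origin from strip",s+.018*ex)
env.close_gripper(30)
env.reach(list(s+[0,0,.25]),q(yaw)); print(monitor.sense()["joints"])
env.movel(list(s+[0,0,.225]),.1)
env.hold(.2)
r=env.movel(list(s+[0,0,.165]),.02,guard=3); st=monitor.sense();print("top",r,st["position"],st["contact_force"],st["clock"])
E
```

```text
[ 0.69819214 -0.11408891  0.012     ] [ 0.59100305 -0.12370909  0.012     ] [ 0.59956862 -0.21966277  0.012     ] 0.1076199308727843 0.0963352353690951
yaws 0.08950976648745222 0.08903181981828223 centre [ 0.64888038 -0.16687584  0.012     ]
post origin from strip [ 0.65411884 -0.16649257  0.        ]
[-4.34920780e-01  6.11734341e-01  9.99966738e-01  1.44791416e-04
  1.52983419e+00 -2.10171814e+00]
top True [ 0.63624033 -0.16823242  0.20112051] [-1.65450135 -0.47639213  4.78444827] 5.7
```

```bash
python3 - <<'E'
import numpy as np
from h import *
from bench import env, kinematics, monitor
yaw=.088; ex=np.array([np.cos(yaw),np.sin(yaw),0]);ey=np.array([-ex[1],ex[0],0])
s=np.array([.6362,-.1682,0])+.012*ex; Z=np.array([0,0,1.])
Q=q(yaw); res=[]
env.movel(list(s+.215*Z),.1)
for sg in(1,-1):
    env.movel(list(s+sg*.06*ey+.215*Z),.2)
    env.movel(list(s+sg*.06*ey+.18*Z),.15)
    env.hold(.15)
    r=env.movel(list(s+sg*.012*ey+.18*Z),.025,guard=3); st=monitor.sense()
    p=np.array(st["position"]);res.append((p-s)@ey);print(r,p,res[-1],st["contact_force"].round(1) if hasattr(st["contact_force"],'round') else st["contact_force"])
    env.movel(list(s+sg*.06*ey+.18*Z),.15)
    env.movel(list(s+sg*.06*ey+.215*Z),.15)
off=np.mean(res);print("offset",off,"width",res[0]-res[1],"strip centre",s-.012*ex+off*ey,monitor.sense()["clock"])
E
```

```text
True [ 0.64537881 -0.13643681  0.17962529] 0.030833592245337806 [0.1 2.9 2.5]
True [ 0.65110295 -0.20147711  0.17981088] -0.03445811510598424 [ 1.1 -1.5  2.4]
offset -0.001812261430323217 width 0.06529170735132205 strip centre [ 0.63635927 -0.17000525  0.        ] 12.0083
```

```bash
python3 - <<'E'
import numpy as np,cv2
from h import *
from bench import env, kinematics, monitor, eyes
b=.198; p=np.array([.5125,.0873,0]);Z=np.array([0,0,1.])
env.release()
env.reach(list(p+.19*Z),q(b))
env.movel(list(p+.0753*Z),.1); env.close_gripper(60); env.hold(.2)
st=monitor.sense();print(st["position"],st["finger_gap"],st["gripper_force"],st["contact_force"])
f0=np.array(st["contact_force"])
z0=st["position"][2]
env.movel(list(p+(z0+.065)*Z),.08); env.movel(list(p+(z0+.105)*Z),.15);env.hold(.2)
st=monitor.sense();print(st["position"],st["finger_gap"],st["contact_force"],np.array(st["contact_force"])-f0,st["ft_torque"],st["clock"],"z0",z0)
for n in("side","top"):
    f=eyes.grab_frame(n);np.savez(f"pics/{n}1.npz",**f)
    c=proj(f,p+.19*Z).astype(int); x,y=max(0,c[0]-50),max(0,c[1]-50)
    I=cv2.resize(f["frame"][y:y+100,x:x+100,::-1],(400,400),interpolation=cv2.INTER_CUBIC);print(n,x,y)
    L=I if n=="side" else np.hstack([L,I])
cv2.imwrite("pics/held.png",L)
E
```

```text
[0.51263552 0.08728564 0.07547626] 0.127182757279622 59.02787804603577 [-0.40524122 -1.42314471  3.49617245]
[0.51202001 0.08731703 0.17934994] 0.12793376867706435 [ 0.0346482   0.23883104 -2.51898166] [ 0.43988943  1.66197576 -6.01515412] [0.02594088 0.02056736 0.00918159] 17.8417 z0 0.07547626114187048
side 260 151
top 134 202
```

View pics/held.png

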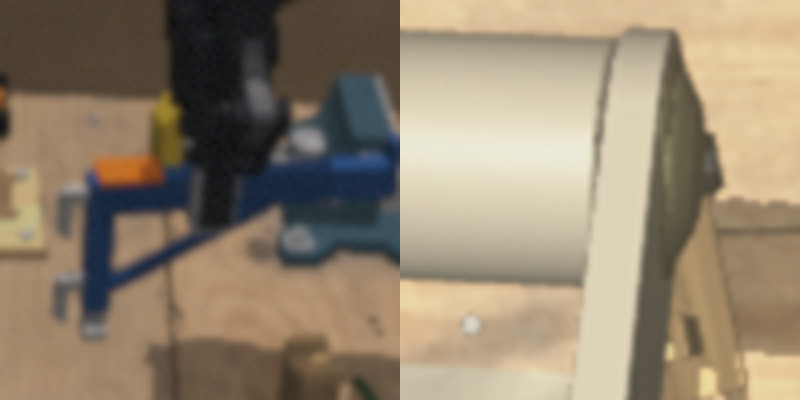

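The bracket is held level at mid-arm, with its claws pointing left at crop (65,205) and (60,290) and clear of the cradle. Next I'll carry it to the post and enter at the measured height.

```bash
cat >> h.py <<'E'
yaw=.088; ex=np.array([np.cos(yaw),np.sin(yaw),0]);ey=np.array([-ex[1],ex[0],0]);Z=np.array([0,0,1.])
face=np.array([.63636,-.1700,0])-.002*ex; EDGE=.1611; DZ=.090-.0755
E
python3 - <<'E'
from h import *
from bench import env, kinematics, monitor, eyes
S=dict(np.load("pics/side1.npz"))
e=np.array([np.cos(.198),np.sin(.198),0]);n=np.array([-e[1],e[0],0]);tcp=np.array([.51202,.0873,.17935])
for u,v in((84,250),(100,318),(93,172)):
    c,d=ray(S,((u+.5)/4+260-.5,(v+.5)/4+151-.5));P=c+d*(((tcp+.006*n-c)@n)/(d@n));print("spine pt rel tcp",(P-tcp)@e,P[2]-tcp[2]-DZ)
tgt=lambda dx,z:list(face+(-.057+dx)*ex+z*Z)
zc=EDGE+.0205-DZ
env.reach(tgt(-.045,zc+.012),q(yaw))
env.movel(tgt(-.04,zc),.1);env.hold(.2)
err=zc-monitor.sense()["position"][2]; zc+=err
env.movel(tgt(-.03,zc),.05);env.hold(.2)
st=monitor.sense();print("pre",np.array(st["position"]),"origin z over edge",st["position"][2]+DZ-EDGE,st["contact_force"],(np.array(st["position"])-face)@ey)
r=env.movel(tgt(.008,zc),.025,guard=5)
st=monitor.sense();p=np.array(st["position"]);print(r,"x",(p-face)@ex+.057,"y",(p-face)@ey,"over edge",p[2]+DZ-EDGE,st["contact_force"],st["clock"])
E
```

```text
spine pt rel tcp 0.05848200480724885 -0.02272664302322029
spine pt rel tcp 0.04857929367469447 -0.06377961170490153
spine pt rel tcp 0.056414882905387695 0.020401117360590817
pre [ 0.54762554 -0.17783604  0.16683237] origin z over edge 0.020232368923640692 [ 0.46610001  0.84321893 -3.05243346] -7.158057686489977e-06
True x -0.0020903311078842926 y 0.00022811237720499135 over edge 0.019344641471757712 [-0.16729899 -0.13663314 -4.10722924] 21.0833
```

```bash
python3 - <<'E'
from h import *
from bench import env, monitor, eyes
env.hold(.2)
st=monitor.sense();p=np.array(st["position"]);print("x",(p-face)@ex+.057,p[2]+DZ-EDGE,st["contact_force"])
r=env.movel(list(p+.006*ex),.015,guard=5);env.hold(.15)
st=monitor.sense();p=np.array(st["position"]);print(r,"x",(p-face)@ex+.057,"y",(p-face)@ey,"over edge",p[2]+DZ-EDGE,st["contact_force"],st["clock"])
f=eyes.grab_frame("side");cv2.imwrite("pics/in.png",cv2.resize(f["frame"][110:220,215:345,::-1],None,fx=5,fy=5,interpolation=cv2.INTER_CUBIC))
E
```

```text
x -0.0023634904892369316 0.018760497565912165 [ 0.71118601 -0.32912642 -3.47225288]
True x -0.002413018373231643 y 0.0008314052024518945 over edge 0.017317223585247093 [ 0.37266939 -0.43916465 -3.64423313] 21.6583
```

View pics/in.png

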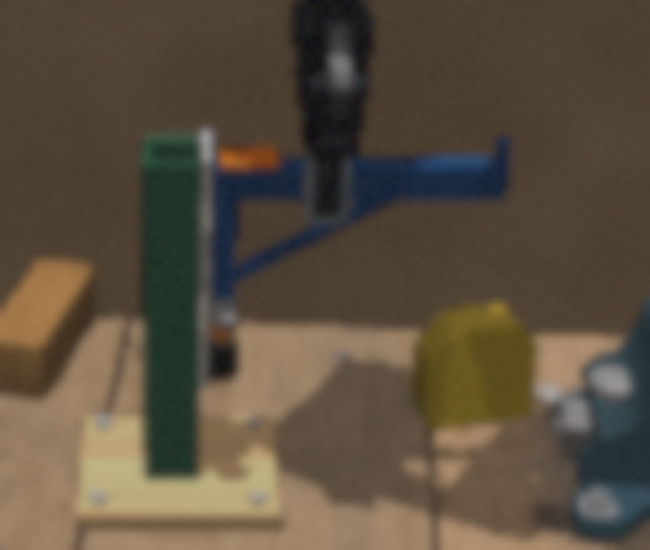

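The spine is flush on the strip at crop (212,200) and both claws are through. I'll lower it until it hangs on the catches, let go, and press with shut fingers.

```bash
python3 - <<'E'
from h import *
from bench import env, monitor, eyes
p=np.array(monitor.sense()["position"])
r=env.movel(list(p-.010*Z),.02,guard=5);env.hold(.1)
st=monitor.sense();p=np.array(st["position"]);print(r,"x",(p-face)@ex+.057,"y",(p-face)@ey,"over edge",p[2]+DZ-EDGE,st["contact_force"],st["clock"])
f=eyes.grab_frame("side");np.savez("pics/side2.npz",**f)
env.release();env.hold(.2)
st=monitor.sense();print(st["contact_force"],st["position"])
g=eyes.grab_frame("side")
cv2.imwrite("pics/hang.png",np.hstack([cv2.resize(k["frame"][120:220,225:325,::-1],(400,400),interpolation=cv2.INTER_CUBIC) for k in(f,g)]))
E
```

```text
True x -0.0022536849641835027 y 0.00038118367185247686 over edge 0.010642542234163471 [ 1.56553207 -0.8664292   1.22015896] 22.2083
[ 0.53264349 -1.5079088  -0.47310223] [ 0.57486304 -0.17476574  0.15684756]
```

View pics/hang.png

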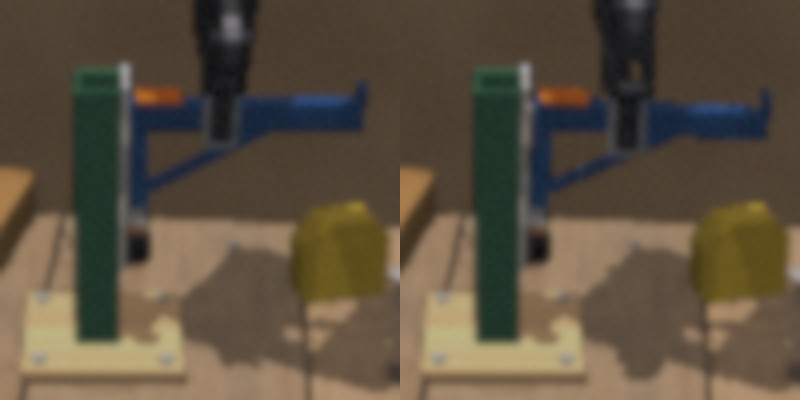

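Left (held) and right (released): after release the bracket hangs on the strip by its claws with a very slight tail droop. Its pad is at about crop (565,97).

```bash
python3 - <<'E'
from h import *
from bench import env, monitor, eyes
p=np.array(monitor.sense()["position"])
env.movel([p[0],p[1],.235],.12)
env.close_gripper(30)
P=lambda z:list(face-.021*ex+z*Z)
env.movel(P(.235),.15); env.movel(P(.203),.1); env.hold(.2)
def rep(r,t):
    st=monitor.sense();p=np.array(st["position"]);print(t,r,"z",p[2].round(4),"x",((p-face)@ex).round(4),np.round(st["contact_force"],1),round(st["clock"],2));return p
rep(None,"pre")
r=env.movel(P(.180),.02,guard=3);p=rep(r,"touch")
r=env.movel(P(.1765),.012,guard=20);p=rep(r,"press");env.hold(.3);rep(r,"hold")
f=eyes.grab_frame("side")
cv2.imwrite("pics/press.png",cv2.resize(f["frame"][120:220,225:325,::-1],(500,500),interpolation=cv2.INTER_CUBIC))
E
```

```text
pre None z 0.2038 x -0.0208 [-0.5  0.6  0.5] 25.86
touch True z 0.1887 x -0.0211 [ 0.6 -0.6  2.9] 26.59
press False z 0.1782 x -0.0204 [-1.4 -0.1 11.7] 27.75
hold False z 0.1783 x -0.0205 [-0.8  1.2 11.3] 28.05
```

View pics/press.png

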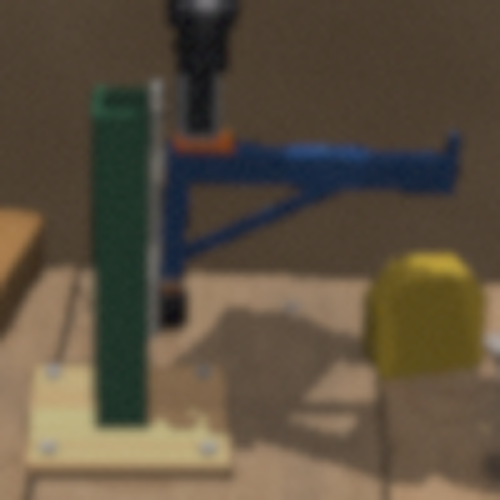

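The bracket is now about 10.5 mm lower, with the fingers at crop (200,105) on the pad. I'll press a little further to check for the hard stop, keeping the force under about 22 N.

```bash
python3 - <<'E'
from h import *
from bench import env, monitor, eyes
P=lambda z:list(face-.021*ex+z*Z)
def rep(r,t):
    st=monitor.sense();p=np.array(st["position"]);print(t,r,"z",p[2].round(5),np.round(st["contact_force"],1),round(st["clock"],2))
r=env.movel(P(.1735),.008,guard=9.5);rep(r,"press2");env.hold(.3);rep(r,"hold")
env.movel(P(.215),.06);env.hold(.1);rep(0,"clear")
# touch lightly again: height of the freed pad
r=env.movel(P(.176),.02,guard=3);rep(r,"retouch")
env.movel(P(.26),.1);env.movel(list(face-.2*ex+.3*Z),.2);env.hold(.3);rep(0,"away")
a=eyes.grab_frame("side");b=eyes.grab_frame("top")
I=[cv2.resize(f["frame"][y:y+h,x:x+h,::-1],(400,400),interpolation=cv2.INTER_CUBIC) for f,x,y,h in((a,225,120,100),(b,280,165,60))]
cv2.imwrite("pics/end.png",np.hstack(I))
E
```

```text
press2 True z 0.1783 [-2.7  0.3  5.7] 28.38
hold True z 0.1783 [-0.8  0.7  5.1] 28.68
clear 0 z 0.21449 [ 0.7 -0.7 -0.6] 29.54
retouch True z 0.17828 [ 0.1 -0.8  5.3] 31.2
away 0 z 0.2997 [ 0.9 -0.5  0.3] 33.54
```

View pics/end.png

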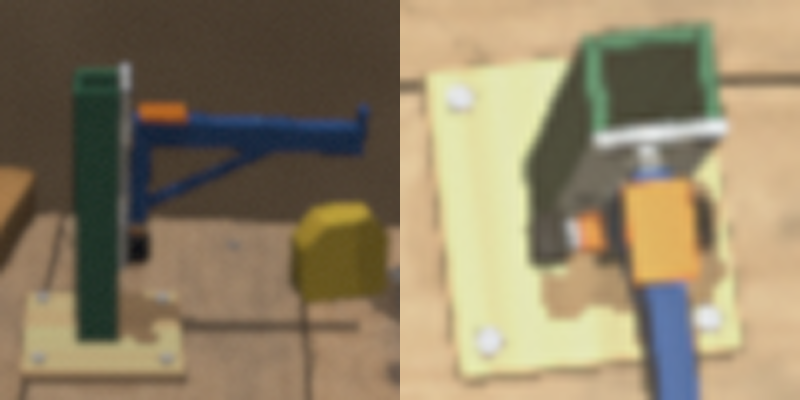

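The side view shows the bracket lower and straight, against the strip. In the top view the pad is centred in front of the strip at about (660,225). I'll measure the yaw before handing in.

```bash
python3 - <<'E'
from h import *
from bench import eyes, monitor
T=eyes.grab_frame("top");h=cv2.cvtColor(T["frame"],cv2.COLOR_RGB2HSV);H=cv2.inRange(h,(100,100,40),(130,255,255))
m=np.zeros_like(H);m[205:250,305:345]=H[205:250,305:345]
l=cv2.connectedComponentsWithStats(m);i=1+np.argmax(l[2][1:,4]);print(l[2][i])
p=cv2.findNonZero((l[1]==i).astype(np.uint8)).reshape(-1,2)
P=np.array([onz(T,q,.1745) for q in p])[:,:2];c=P.mean(0);e=np.linalg.svd(P-c)[2][0];e*=np.sign(e[0])
print("yaw",np.arctan2(e[1],e[0]),"line y in post frame at centre",(np.r_[c,0]-face)@ey,(np.r_[c,0]-face)@ex)
S=eyes.grab_frame("side");h=cv2.cvtColor(S["frame"],cv2.COLOR_RGB2HSV)
for nm,lo,hi in(("blue",(100,80,25),(130,255,255)),):
    m=np.zeros_like(H);m[140:180,262:318]=cv2.inRange(h,lo,hi)[140:180,262:318]
    top=[(x,np.flatnonzero(m[:,x])[0]) for x in range(274,312,4) if m[:,x].any()];print(top)
    for u,v in(top[0],top[-1]):
        c0,d=ray(S,(u,v));Q=c0+d*(((face+.006*ey-c0)@ey)/(d@ey));print(Q)
E
```

```text
[317 208  10  42 195]
yaw 0.07764873900665237 line y in post frame at centre 0.0029533270457834018 -0.08066901052221655
[(274, np.int64(148)), (278, np.int64(149)), (282, np.int64(149)), (286, np.int64(149)), (290, np.int64(149)), (294, np.int64(149)), (298, np.int64(150)), (302, np.int64(150)), (306, np.int64(150)), (310, np.int64(150))]
[ 0.58854683 -0.16819515  0.17929   ]
[ 0.49749267 -0.17622866  0.1741038 ]
```

```bash
python3 -c "
from bench import job,monitor
print(monitor.sense()['clock']); print(job.hand_in())"
```

```text
33.7417
the job is handed in; nothing more can be done
None
```

I handed the job in at 33.7 s on the robot's clock. The bracket is on the post, let go and pressed to the hard stop at its expected home height. I could not see the tell-tale pin, so I inferred the lock from height and press force, and the hand-in returned no verdict.

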